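Lock the mincer head with the square T-key

TASK

Lock the mincer's clamp screw: take the orange-handled T-key from its wooden stand, press and turn its square end in the socket of the screw on the mincer's sloping shoulder until it drops fully home, then turn the screw with the key clockwise to its stop, so that the yellow pointer stands at the red mark. Leave the key standing fully home in the screw and let go; do not push on the mincer or the screw with the fingers, and leave the jar, the cup and the steel disc where they are.

Things in the scene. Friction and masses are not known exactly. Their poses are not given: they have to be found in the camera images.
- key: Loose steel T-key, 78 mm tall, about 0.16 kg. Origin: centre of the end of its square bit; z runs up the shank to the handle. Bit 14 x 14 mm, z 0 to 20, flats square to x and y; collar 30 mm across, z 20 to 26; shank 14 mm across. It starts upright in the stand, in the middle of its hole, hanging by its collar on the stand's top: origin 20 mm above the table.
- key_handle (a point): Middle of the key's orange handle bar, on the key's axis 69 mm from the end of the bit; same axes as the key. The bar is 80 mm long (along x), 18 mm wide (y), 18 mm high (z): grip it across its width.
- stand: Fixed light wooden block, 60 x 60 mm, 40 mm high, with a round hole 23 mm wide in the middle. Origin: centre of its underside.
- mincer: Fixed. Grey gearbox, its shoulder sloping 30 degrees: the normal points up and to the mincer's -x (roughly to the robot). Red motor, 110 mm across, axis 75 mm up, 80 to 230 mm along +y; steel barrel to 156 mm along -y, with an upright throat 54 mm wide, 122 mm high, at x 30, y -90. Origin on the table, 85 mm below the middle of the clamp screw's underside.
- screw (a joint): Turn of the clamp screw, rad: grows clockwise as seen looking down on the screw; from 0 (yellow pointer at the white mark) to the firm stop at 1.5 (pointer at the red mark); locked above 1.35. It starts loose, between 0 and 0.4, stays where it is left, and takes about 0.12 N m to turn.
- screw_face (a point): Centre of the mouth of the socket, on the clamp screw's top (head 48 mm across, 22 mm high, pointer at its rim). z points out along the screw's axis, 30 degrees from vertical; x along the pointer; turns with the screw. Socket 16 mm square, flats square to x and y, 2.5 mm chamfer, 22 mm deep; the key fits in any quarter turn. Home, the key's collar rests on this face.
- screw_seat (a point): Point on the screw's axis inside the socket, 20 mm below the face: where the end of the key's bit comes when fully home. Same axes as screw_face.
- jar: Bystander: amber glass jar with green cap, 60 mm in diameter, 90 mm tall, loose. Origin: centre of its underside.
- cup: Bystander: white cup without handle, 68 mm in diameter, 75 mm tall, loose. Origin: centre of its underside.
- disc: Bystander: spare steel mincer plate lying flat, 62 mm in diameter, 10 mm thick, loose. Origin: centre of its underside.
Things that resemble listed ones, but are neither listed nor needed, are in the scene too. Of the things that look like the key, the middle-sized one is meant.

How it is judged:
By the outcome, as a careful person would: the job done as asked, in the order asked, and still so for the second after the job is handed in, with the robot touching nothing.
It also fails if it takes over 48 s, if anything falls off the work surface, if the arm or the gripper's body presses on something with over 40 N, if the wrist force passes 120 N, or if a joint passes its speed limit or range.

ROBOT

A 6-joint arm with a two-finger parallel gripper is mounted at the origin on the work surface. World frame = base frame: x ahead of the robot, y to its left, z up, the work surface at z = 0. Lengths are in m, angles in rad, forces in N, time in s.
With the tool pointing down it reaches from about 0.35 to 0.85 m from the base axis. Payload 8.1 kg.
Tool frame: the origin (TCP) lies at the very end of the fingers, on their centre line; the grasp point (between the pads) lies 19 mm behind it; z points along the fingers, y is the line along which they close (so a half turn about z gives the same grasp; the last joint's range is limited). The gripper opens to 93 mm and grips with 3 to 60 N. Pads are 15 mm wide; open, the fingers measure 128 mm over their backs; the gripper's body (75 mm by 188 mm) begins 65 mm behind the grasp point.
Start: joints at [-1.272, 0.13, 1.488, -0, 1.523, -0.085], TCP at [0.225, -0.556, 0.219] pointing down, gripper open.
Joint ranges: [-2.96, 2.96], [-0.89, 2.26], [0.02, 2.5], [-1.34, 4.48], [0, 2.73], [-2.66, 2.66]. Speed limits (rad/s): [2.39, 2.39, 2.79, 3.14, 3.14, 3.14].

INTERFACE

Orientations are given as a rotation vector (axis times angle).
In Python, from plant import robot gives the robot as it stands. The module is installed in compiled form; this text tells all that it offers.
- The arm moves only by the tool play_rows, never from a script. Its argument "increments" is text: rows parted by semicolons, each of 5 numbers parted by spaces: the shift along the tool's x, y, z in mm, then the turn about the tool's z in degrees, then the closure, from -1 (fully open) to 1 (shut). In form: dx dy dz yaw claw; .... A call has 1 to 20 rows; each row is the pose to reach, as a shift and turn from the pose commanded when the call began, along the tool's axes at that moment; what a row does not reach only later rows make up. A row lasts 1/10 s, in which the tool goes at most 50 mm and 8.59 degrees, less where a joint would pass 70% of its speed; a pose out of reach is approached as far as the arm can. A call with a gripper value outside its range is refused whole. The fingers move at their own pace and stop on an object; "force" is the grip in N (left out, the last holds). Time passes only in rows, so rows that repeat a pose let the fingers close. It gives the time, the measured TCP pose, the force, the opening and the grip force at its end, in the units of the state.
- robot.read_state(): the state, without advancing time (a new reading comes with each control period).
- robot.read_camera(name): name is "scene" or "top" or "wrist"; returns the picture (480x640x3 uint8, blue, green, red); there is no depth.
- robot.calibration(name): a dict with "vertical_fov" (degrees; the focal length in pixels is half the picture's height over the tangent of half this angle, whatever the lens; pixels are square), "cx", "cy" (the principal point, pixels), "rvec" (rotation vector, rad) and "tvec" (3), from world to camera coordinates, as OpenCV has them. Camera axes: x right, y down, z forward; pixel columns grow to the right and rows downward; lengths in m; the calibration is good to about 2 mm. A picture is of the moment at which its call begins: read the wrist's pose just before it. calibration takes no time and is no camera call; for the wrist camera it gives the pose at the moment of the call.
- robot.close_job(): hands the job in; it is judged then, once.
Trained networks look in the newest picture that a camera, given by its name, has taken for a name from the list of things; names that differ only in an ending like _2 or _b are one class to them, and where a whole thing is asked for, a point or a joint stands for the part that bears it (a point fixed in the world has none). Each returns a list of dicts, best first, with "conf" (0 to 1); they miss things now and then, are a little off and sometimes report something else, mostly with a low value. They report only what shows in the picture. A call takes as long as a camera call. They do not tell look-alikes from the thing itself.
- robot.recognise(camera, query): "centre" ([x, y, z] in m, in world coordinates, good to about 4 mm: the middle of the surface that is visible of it).
- robot.regions_of(camera, query): "pixels" (480x640 bool, what is visible of it).
- robot.landmark_of(camera, query): "centre" ([x, y, z] in m, in world coordinates, good to about 4 mm: a listed point, or the origin of a listed thing).
The state is a dict: "t": time; "q": joint angles; "dq": joint speeds; "joint_torque": joint torques, N m; "tool_pos": TCP position; "orientation": TCP orientation; "force": force on the tool from outside, world axes, zero at the start; "wrist_torque": the same for the moment, N m; "opening": finger opening in m; "gripper_force": force on a finger pad.
Only numpy, scipy, OpenCV 4.12 (cv2) and the standard library are available. Lean on these libraries where they do the work, as an engineer would, in place of code of your own. Each camera call takes 0.05 s, during which the arm holds its last target. There are 200 camera calls.

## Working session

There is one attempt and no reset: what is moved stays moved. The work goes in short steps, Python scripts to look and compute and a tool call to move; the robot and the scene stay as the last step left them, time stands still between calls to the robot, and variables do not carry over. Pictures are saved under pics/ and viewed, at most 10 in all, crops included, and the job is handed in when it is done.

Besides the shell and the picture viewer there is one more tool, called after "Emit:" as a command line: name --argument value ..., lists and objects as JSON in quotes. play_rows: Moves the arm, as the interface text tells. Its arguments: {"type":"object","properties":{"increments":{"type":"string"},"force":{"type":"number"}},"required":["increments"]}

```bash
mkdir -p pics; ls; python3 - <<'E'
from plant import robot
import cv2,numpy as np
s=robot.read_state();print(s['t'],s['tool_pos'],s['orientation'],s['opening'])
for c in ['scene','top']:
    im=robot.read_camera(c);cv2.imwrite(f'pics/{c}0.png',im)
    k=robot.calibration(c);print(c,k)
    for q in ['key_handle','key','stand','mincer','screw_face','jar','cup','disc']:
        print(q,[(np.round(d['centre'],3).tolist(),round(d['conf'],2)) for d in robot.landmark_of(c,q)[:4]])
print(robot.read_state()['t'])
E
```

```text
pics
0.0 [ 0.22450956 -0.55580661  0.21761712] [-3.08215996e+00 -5.98881568e-01  3.82055078e-04] 0.09276317307880205
scene {'vertical_fov': 46.1722943861746, 'cx': 322.69084201822466, 'cy': 237.52208331494774, 'rvec': array([ 2.12819716,  1.26563031, -0.47460786]), 'tvec': array([-0.17072765, -0.34192486,  1.28129657])}
key_handle [([0.534, -0.126, 0.093], 0.61), ([0.629, -0.234, 0.088], 0.58), ([0.735, -0.221, 0.055], 0.56)]
key [([0.735, -0.219, -0.002], 0.93), ([0.629, -0.235, 0.02], 0.87), ([0.535, -0.127, 0.001], 0.65)]
stand [([0.629, -0.233, 0.003], 0.62)]
mincer [([0.571, 0.147, -0.002], 0.98)]
screw_face [([0.557, 0.153, 0.11], 0.64)]
jar [([0.549, -0.384, 0.006], 0.91), ([0.632, -0.236, 0.092], 0.21)]
cup [([0.474, -0.257, 0.001], 0.86)]
disc [([0.372, 0.116, 0.002], 0.79), ([0.55, -0.389, 0.004], 0.61)]
top {'vertical_fov': 49.0435601520939, 'cx': 324.1138704158487, 'cy': 231.97708855897486, 'rvec': array([ 2.17576338, -2.11606337,  0.14100601]), 'tvec': array([-0.10408621,  0.55626295,  0.98176052])}
key_handle [([0.535, -0.128, 0.094], 0.79), ([0.74, -0.217, 0.052], 0.57), ([0.631, -0.236, 0.095], 0.56)]
key [([0.53, -0.125, -0.001], 0.87), ([0.736, -0.214, 0.002], 0.68), ([0.637, -0.238, 0.021], 0.66)]
stand [([0.636, -0.234, 0.001], 0.92)]
mincer [([0.572, 0.145, -0.001], 0.55)]
screw_face [([0.563, 0.151, 0.104], 0.92)]
jar [([0.549, -0.387, -0.004], 0.7)]
cup [([0.473, -0.257, -0.002], 0.96)]
disc [([0.377, 0.12, -0.004], 0.96), ([0.636, -0.234, 0.091], 0.58)]
0.9
```

View images.

View pics/scene0.png

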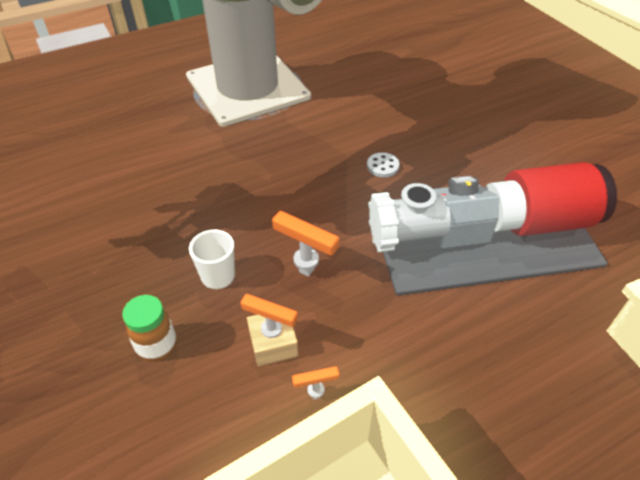

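View pics/top0.png

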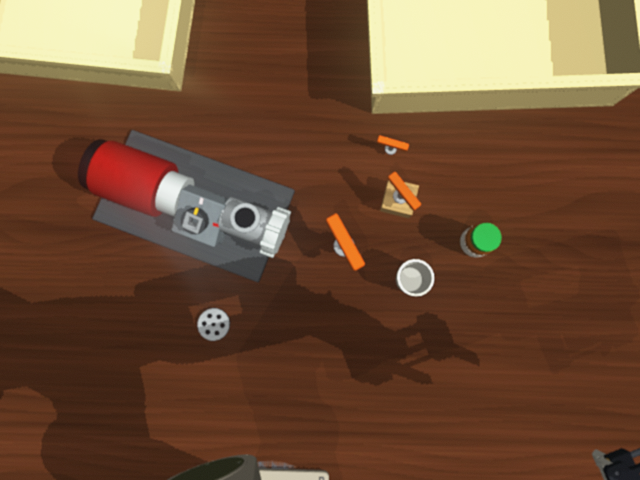

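Look-alikes for the key: a large one standing on the table at scene (305,232), one in the wooden stand at (270,312), and a small one at (316,378). I choose the middle one, in the stand. Mincer: clamp screw at scene (463,186) and top (193,220); pointer near the white mark, red mark towards the throat.

```bash
cat > h.py <<'E'
from plant import robot
import cv2,numpy as np
from scipy.spatial.transform import Rotation as R
def cam(c):
    k=robot.calibration(c);f=240/np.tan(np.radians(k['vertical_fov']/2))
    return f,k['cx'],k['cy'],R.from_rotvec(k['rvec']).as_matrix(),np.array(k['tvec'])
def proj(c,P):
    f,cx,cy,M,t=cam(c);p=np.atleast_2d(P)@M.T+t
    return np.c_[f*p[:,0]/p[:,2]+cx,f*p[:,1]/p[:,2]+cy]
def ray(c,uv,z):
    f,cx,cy,M,t=cam(c);uv=np.atleast_2d(uv)
    d=np.c_[(uv[:,0]-cx)/f,(uv[:,1]-cy)/f,np.ones(len(uv))]@M;o=-M.T@t
    return o+d*((z-o[2])/d[:,2])[:,None]
E
python3 - <<'E'
from h import *
im=cv2.imread('pics/top0.png')
hsv=cv2.cvtColor(im,cv2.COLOR_BGR2HSV)
m=cv2.inRange(hsv,(5,190,200),(16,255,255))
n,l,s,c=cv2.connectedComponentsWithStats(m)
for i in range(1,n):
    if s[i,4]>60:
        p=np.argwhere(l==i)[:,::-1];P=ray('top',p,0.096)[:,:2]*1000
        r=cv2.minAreaRect(P.astype(np.float32));e,v=np.linalg.eigh(np.cov(P.T))
        print(c[i],s[i,4],np.round(r[0]),np.round(r[1]),r[2],'axis deg',np.degrees(np.arctan2(v[1,1],v[0,1])))
q=ray('top',[(128,132),(293,187),(258,280),(93,217)],0.01);print(q.round(3))
for a,b in((0,1),(3,2),(0,3),(1,2)):
    d=q[b]-q[a];print(np.degrees(np.arctan2(d[1],d[0])),np.linalg.norm(d))
t=im
def crop(im,x,y,w,h): return cv2.resize(im[y:y+h,x:x+w],(390,390),interpolation=cv2.INTER_CUBIC)
s=cv2.imread('pics/scene0.png')
cv2.imwrite('pics/crop1.png',np.hstack([crop(t,160,180,75,75),crop(s,230,280,90,90)]))
E
```

```text
[392.96335079 142.27225131] 191 [ 724. -213.] [57. 12.] 74.654296875 axis deg 74.47709749013364
[404.62573099 190.21929825] 342 [ 633. -235.] [78. 15.] 38.83733367919922 axis deg -141.40669534910057
[345.36834532 241.36834532] 695 [ 535. -128.] [107.  22.] 30.188777923583984 axis deg -149.83258475284376
[[ 0.759  0.32   0.01 ]
 [ 0.653 -0.023  0.01 ]
 [ 0.464  0.039  0.01 ]
 [ 0.581  0.376  0.01 ]]
-107.20433613208121 0.35884631387014176
-109.09912921826592 0.35651017908255705
162.50928317825577 0.1870738403234005
161.7971015422666 0.19888948579677057
```

View pics/crop1.png

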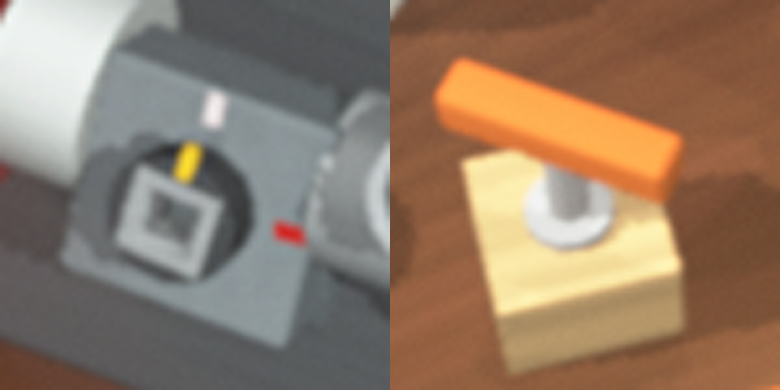

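The left crop shows the screw with its square socket. The yellow pointer is almost at the white mark, the red mark is clockwise towards the throat. The right crop confirms the key hanging by its collar in the stand.

```bash
cat >> h.py <<'E'
def go(tcp,az=None):
    "shift in tool axes (mm) and yaw (deg) to bring TCP to tcp and tool x to azimuth az (deg)"
    s=robot.read_state();M=R.from_rotvec(s['orientation']).as_matrix()
    d=M.T@(np.array(tcp)-s['tool_pos'])*1000
    a0=np.degrees(np.arctan2(M[1,0],M[0,0]))
    out=None
    if az is not None: # tool z down: +yaw about tool z lowers azimuth
        out=[(a0-a+180)%360-180 for a in (az,az+180)]
    print('az now %.1f'%a0,'shift',d.round(1),'yaw',np.round(out,1) if out else '', 'q6 %.2f'%s['q'][5],'t %.2f'%s['t'],'zaxis',M[:,2].round(3))
N=np.array([.5*np.cos(np.radians(162)),.5*np.sin(np.radians(162)),np.cos(np.pi/6)])
def screwframe(psi,az=-18):
    a=np.radians(az);B=np.array([[np.cos(a),-np.sin(a),0],[np.sin(a),np.cos(a),0],[0,0,1]])
    return B@R.from_euler('y',-30,degrees=True).as_matrix()@R.from_euler('z',-psi).as_matrix()
E
python3 - <<'E'
from h import *
print(screwframe(0).round(3))
go([.633,-.235,.150],38.6)
F=np.array([.561,.150,.104])
for c in('top','scene'):
    im=cv2.imread(f'pics/{c}0.png');u,v=proj(c,F)[0].astype(int);print(c,u,v)
    h=cv2.cvtColor(im,cv2.COLOR_BGR2HSV);m=cv2.inRange(h,(20,150,150),(35,255,255))
    w=np.zeros_like(m);w[v-25:v+25,u-25:u+25]=1
    p=np.argwhere(m*w>0)[:,::-1];print(len(p),p.mean(0))
    for psi in (0,.1,.2,.3,.4): print(psi,proj(c,F+screwframe(psi)@[.022,0,0]).round(1))
E
```

```text
[[ 0.824  0.309 -0.476]
 [-0.268  0.951  0.155]
 [ 0.5    0.     0.866]]
az now 22.0 shift [ 498.9 -145.1   68.7] yaw [-16.6 163.4] q6 -0.09 t 0.90 zaxis [ 0. -0. -1.]
top 192 222
24 [195.66666667 210.79166667]
0 [[195.3 211.5]]
0.1 [[196.4 212. ]]
0.2 [[197.5 212.5]]
0.3 [[198.5 213.2]]
0.4 [[199.5 214. ]]
scene 462 180
5 [468.2 183.4]
0 [[467.9 182.9]]
0.1 [[466.6 183.1]]
0.2 [[465.2 183.2]]
0.3 [[463.8 183.3]]
0.4 [[462.4 183.4]]
```

Emit:
play_rows --increments "45 -13 0 -2 -1;90 -26 5 -4 -1;135 -39 10 -6 -1;180 -52 15 -8 -1;225 -65 20 -10 -1;270 -78 27 -12 -1;315 -91 34 -14 -1;360 -104 41 -16 -1;405 -118 48 -17 -1;450 -131 55 -17 -1;499 -145 60 -17 -1;499 -145 65 -17 -1;499 -145 69 -17 -1;499 -145 69 -17 -1;499 -145 69 -17 -1" --force 30

```text
t: 2.4
tool_pos: [0.6322, -0.2363, 0.1499]
orientation: [2.962, 1.046, -0.0]
force: [0.2, -0.2, 0.3]
opening: 0.0933
gripper_force: 0.0
```

```bash
python3 - <<'E'
from h import *
im=robot.read_camera('wrist');cv2.imwrite('pics/w1.png',im)
for q in('key_handle','key','stand'):print(q,[(d['centre'].round(4) if hasattr(d['centre'],'round') else d['centre'],d['conf']) for d in robot.landmark_of('wrist',q)[:3]])
m=cv2.inRange(cv2.cvtColor(im,cv2.COLOR_BGR2HSV),(5,190,200),(16,255,255))
n,l,s,c=cv2.connectedComponentsWithStats(m)
for i in range(1,n):
    if s[i,4]>300:
        p=np.argwhere(l==i)[:,::-1];P=ray('wrist',p,0.098)[:,:2]*1000
        e,v=np.linalg.eigh(np.cov(P.T));r=cv2.minAreaRect(P.astype(np.float32))
        print(c[i],s[i,4],np.round(r[0],1),np.round(r[1]),'axis',np.degrees(np.arctan2(v[1,1],v[0,1])))
go([.633,-.235,.070],38.6)
E
```

```text
key_handle [([0.7371, -0.2182, 0.0546], 0.97), ([0.5389, -0.1298, 0.0939], 0.8), ([0.6312, -0.2333, 0.0888], 0.6)]
key [([0.6293, -0.2352, 0.0176], 0.82), ([0.5296, -0.1268, 0.0011], 0.76), ([0.7342, -0.2159, 0.0002], 0.67)]
stand []
az now 38.9 shift [ 0.8 -0.7 80.4] yaw [   0.3 -179.7] q6 0.46 t 2.60 zaxis [ 0.001 -0.    -1.   ]
```

View pics/w1.png

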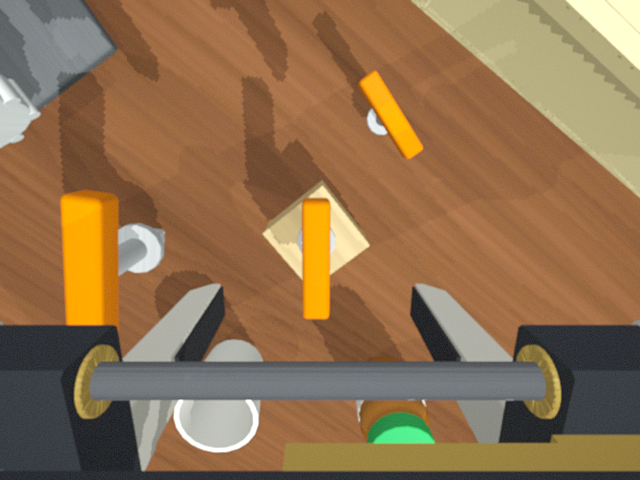

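The wrist view shows the middle key's bar upright in the picture at (316,258), lined up with the tool. The large key is at left and the small one at upper right, both clear of the fingers.

Emit:
play_rows --increments "0 0 30 0 -1;0 0 60 0 -1;0.5 -0.5 80 0 -1;0.5 -0.5 80 0 -1;0.5 -0.5 80 0 1;0.5 -0.5 80 0 1;0.5 -0.5 80 0 1;0.5 -0.5 80 0 1;0.5 -0.5 80 0 1;0.5 -0.5 80 0 1;0.5 -0.5 80 0 1;0.5 -0.5 80 0 1" --force 20

```text
t: 3.8
tool_pos: [0.6331, -0.2343, 0.0696]
orientation: [-2.961, -1.048, 0.0]
force: [-0.4, -0.3, 0.2]
opening: 0.0337
gripper_force: 0.0
```

Emit:
play_rows --increments "0 0 0 0 1;0 0 0 0 1;0 0 0 0 1;0 0 0 0 1;0 0 0 0 1;0 0 -6 0 1;0 0 -12 0 1;0 0 -12 0 1"

```text
t: 4.6
tool_pos: [0.634, -0.2347, 0.0832]
orientation: [2.96, 1.048, 0.002]
force: [0.9, 0.0, -1.9]
opening: 0.0175
gripper_force: 20.0
```

```bash
python3 - <<'E'
from h import *
for c in('scene','top'):
    im=robot.read_camera(c);cv2.imwrite(f'pics/{c}1.png',im)
    for q in('key_handle','key'):print(c,q,[(np.round(d['centre'],4),round(d['conf'],2)) for d in robot.landmark_of(c,q)[:4]])
E
```

```text
scene key_handle [(array([ 0.5331, -0.1253,  0.0947]), 0.98), (array([ 0.6292, -0.2356,  0.1035]), 0.9), (array([ 0.7333, -0.2188,  0.055 ]), 0.78)]
scene key [(array([ 0.6336, -0.2359,  0.0333]), 0.9), (array([ 0.7345, -0.2193,  0.0019]), 0.67), (array([ 0.5343, -0.1265, -0.0019]), 0.58)]
top key_handle [(array([ 0.7389, -0.2175,  0.0522]), 0.54)]
top key [(array([ 0.7396, -0.2126,  0.0043]), 0.6)]
```

Emit:
play_rows --increments "-3 0 0 0 1;-7 0 0 0 1;-12 0 0 0 1;-17 0 0.5 0 1;-22 0 1 0 1;-27 0 2.5 0 1;-31 0 4 0 1;-34.5 0 5 0 1;-34.5 0 5 0 1" --force 8

```text
t: 5.8
tool_pos: [0.6058, -0.2564, 0.0764]
orientation: [-2.962, -1.048, 0.001]
force: [-0.5, 0.1, -1.8]
opening: 0.0179
gripper_force: 8.0
```

```bash
python3 - <<'E'
from h import *
print(robot.read_state()['force'])
im=robot.read_camera('scene');cv2.imwrite('pics/scene2.png',im)
for q in('key_handle','key','key_handle','key'):print(q,[(np.round(d['centre'],4),round(d['conf'],2)) for d in robot.landmark_of('scene',q)[:4]])
cv2.imwrite('pics/crop2.png',cv2.resize(im[220:400,200:380],(540,540),interpolation=cv2.INTER_CUBIC))
E
```

```text
[-0.5152327   0.07109923 -1.79025329]
key_handle [(array([ 0.5324, -0.1236,  0.0942]), 0.83), (array([ 0.7372, -0.2181,  0.0546]), 0.81), (array([ 0.6058, -0.2551,  0.0982]), 0.6)]
key [(array([ 0.6338, -0.2361,  0.0344]), 0.95), (array([ 0.5317, -0.1223, -0.0007]), 0.6)]
key_handle [(array([ 0.5324, -0.1236,  0.0942]), 0.83), (array([ 0.7372, -0.2181,  0.0546]), 0.81), (array([ 0.6058, -0.2551,  0.0982]), 0.6)]
key [(array([ 0.6338, -0.2361,  0.0344]), 0.95), (array([ 0.5317, -0.1223, -0.0007]), 0.6)]
```

View pics/crop2.png

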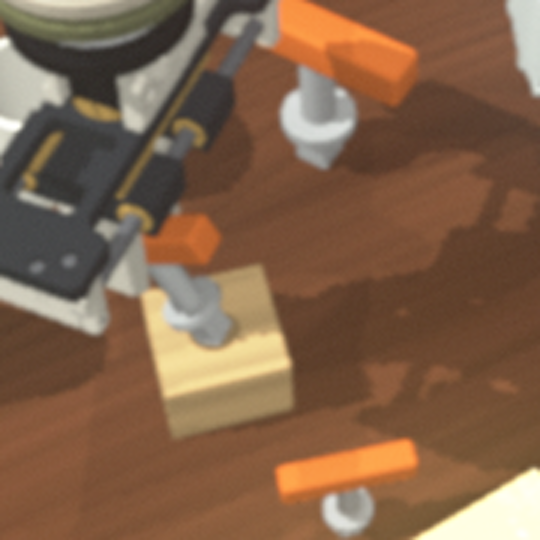

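Emit:
play_rows --increments "0 0 0 0 1;0 0 0 0 1;-2 0 -5 0 1;-6 0 -12 0 1;-15 0 -35 0 1;-15 0 -75 0 1;-15 0 -115 0 1;-15 0 -150 0 1;-15 0 -150 0 1" --force 25

```text
t: 6.95
tool_pos: [0.5975, -0.2674, 0.2353]
orientation: [2.953, 1.045, 0.013]
force: [-0.1, -0.5, -1.1]
opening: 0.018
gripper_force: 25.0
```

```bash
python3 - <<'E'
from h import *
go([.509,.167,.225],-18)
E
```

```text
az now 39.0 shift [ 204.4 -393.5    6.8] yaw [  57. -123.] q6 0.39 t 6.95 zaxis [ 0.011 -0.006 -1.   ]
```

Emit:
play_rows --increments "15 -29 0 4 1;34 -66 0 10 1;53 -103 0 16 1;72 -140 0 22 1;91 -177 0 28 1;110 -214 0 34 1;129 -251 0 40 1;148 -288 0 45 1;167 -325 0 50 1;186 -360 3 54 1;204 -393 6 57 1;204 -393 6 57 1;204 -393 6 57 1;204 -393 6 57 1"

```text
t: 8.35
tool_pos: [0.506, 0.1674, 0.2203]
orientation: [3.102, -0.492, -0.0]
force: [0.1, -1.4, -2.0]
opening: 0.0175
gripper_force: 25.0
```

```bash
python3 - <<'E'
from h import *
go([.509,.167,.179],-18)
for c in('scene','top','wrist'):
    im=robot.read_camera(c);cv2.imwrite(f'pics/{c}3.png',im)
    for q in('key_handle','key','screw_face','mincer'):print(c,q,[(np.round(d['centre'],4),round(d['conf'],2)) for d in robot.landmark_of(c,q)[:4]])
s=cv2.imread('pics/scene3.png');u=[int(x) for x in proj('scene',[.54,.155,.15])[0]];print(u)
a=cv2.resize(s[u[1]-70:u[1]+70,u[0]-70:u[0]+70],(400,400),interpolation=cv2.INTER_CUBIC)
w=cv2.resize(cv2.imread('pics/wrist3.png'),(400,300));w=np.vstack([w,np.zeros((100,400,3),np.uint8)])
cv2.imwrite('pics/crop3.png',np.hstack([a,w]))
E
```

```text
az now -18.0 shift [ 3.  -0.6 41.3] yaw [ -0. 180.] q6 2.11 t 8.35 zaxis [-0.    -0.001 -1.   ]
scene key_handle [(array([ 0.7357, -0.2143,  0.0552]), 0.64), (array([ 0.5318, -0.1286,  0.0942]), 0.57), (array([0.5082, 0.1692, 0.2376]), 0.56)]
scene key [(array([ 0.5314, -0.1265, -0.0011]), 0.91), (array([0.54 , 0.157, 0.179]), 0.74), (array([ 0.733 , -0.2196, -0.001 ]), 0.66)]
scene screw_face [(array([0.56  , 0.1549, 0.1041]), 0.85)]
scene mincer [(array([0.5704, 0.1463, 0.0028]), 0.91), (array([0.5046, 0.171 , 0.2434]), 0.2)]
top key_handle [(array([ 0.5326, -0.1243,  0.0918]), 0.91), (array([ 0.7388, -0.2172,  0.0495]), 0.52)]
top key [(array([ 7.348e-01, -2.147e-01,  2.000e-04]), 0.85), (array([ 5.335e-01, -1.271e-01,  1.000e-04]), 0.68), (array([0.5419, 0.1527, 0.1802]), 0.54)]
top screw_face [(array([0.5607, 0.1536, 0.1049]), 0.79)]
top mincer [(array([ 0.5689,  0.1467, -0.003 ]), 0.79)]
wrist key_handle [(array([0.5064, 0.1711, 0.2402]), 0.66)]
wrist key [(array([0.5385, 0.156 , 0.1773]), 0.82), (array([ 0.5306, -0.126 ,  0.002 ]), 0.56), (array([ 0.5689,  0.1454, -0.001 ]), 0.31)]
wrist screw_face [(array([0.563 , 0.1492, 0.1013]), 0.58)]
wrist mincer [(array([0.5687, 0.1504, 0.0028]), 0.57)]
[462, 150]
```

View pics/crop3.png

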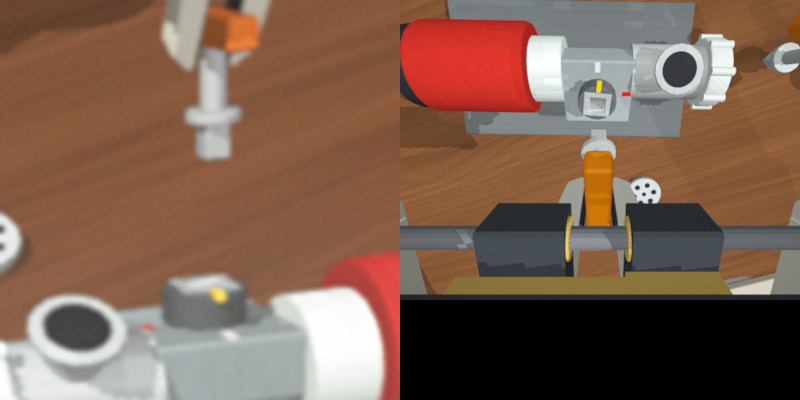

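The left crop shows the key tilted about 30° in the gripper. In the wrist view, socket (597,103), pointer (599,87) and white mark (598,67) lie in line with the key bar at (598,185), so the screw is near 0 and the azimuth matches.

```bash
python3 - <<'E'
from h import *
im=cv2.imread('pics/wrist3.png')
M=R.from_rotvec(robot.calibration('wrist')['rvec']).as_matrix();C=-M.T@robot.calibration('wrist')['tvec'];print('cam',C.round(3))
F=np.array([.560,.1515,.104]);print('F px',proj('wrist',F),'origin-based',proj('wrist',[.5595,.150,.104]))
h=cv2.cvtColor(im,cv2.COLOR_BGR2HSV)
sub=h[140:195,280:350];g=sub[...,2].astype(int);sat=sub[...,1]
m=((g>185)&(sat<50)).astype(np.uint8)
n,l,s,c=cv2.connectedComponentsWithStats(m)
for i in range(1,n):
    if s[i,4]>25:print(s[i]+[280,140,0,0,0],c[i]+[280,140],cv2.minAreaRect(np.argwhere(l==i)[:,::-1].astype(np.float32)))
y=np.argwhere(cv2.inRange(h,(20,150,150),(35,255,255))[120:160,290:345])[:,::-1];print('yellow',y.mean(0)+[290,120],len(y))
for psi in(0,.1,.2):print(proj('wrist',F+screwframe(psi)@[.022,0,0]))
# key shank/tip column
print('tip px',proj('wrist',[.540,.155,.179]))
for r in range(205,240,5): print(r,''.join('%4d'%v for v in h[r,295:345:2,2]))
E
```

```text
cam [0.579 0.145 0.387]
F px [[316.47136363 165.86483083]] origin-based [[318.54436614 165.87961796]]
[ 280  148   70   46 1511] [318.06287227 172.57710126] ((34.90487289428711, 30.16132164001465), (69.06725311279297, 44.31730270385742), 1.1691392660140991)
yellow [317.93382353 137.86764706] 136
[[316.4135106  139.94405117]]
[[319.46753457 140.0794712 ]]
[[322.48615481 140.48769138]]
tip px [[321.19168318 210.63048798]]
205  141 139 138 137 139 138 137 133 132 134 136 136 137 136 135 136 137 142 140 139 139 141 140 142 142
210  143 140 143 145 140 145 179 183 182 182 183 180 183 183 182 182 186 180 140 138 141 142 139 142 139
215  132 134 134 132 137 146 179 182 185 185 185 180 182 182 182 181 187 185 138 141 141 138 139 136 138
220  145 142 141 138 139 140 161 161 163 169 174 179 179 183 182 181 185 174 146 142 143 141 140 141 147
225  144 140 146 158 166 169 175 172 176 182 188 196 195 195 194 196 194 197 196 194 176 160 147 150 147
230  152 155 163 186 198 202 204 204 202 201 200 202 200 203 203 203 203 203 209 207 200 193 194 166 139
235  195 202 202 203 201 199 206 202 203 201 202 198 202 204 201 203 205 201 202 202 201 201 208 198 181
```

```bash
python3 - <<'E'
from h import *
im=cv2.imread('pics/wrist3.png');g=cv2.cvtColor(im,cv2.COLOR_BGR2GRAY)
print('     ',''.join('%4d'%c for c in range(288,350,2)))
for r in range(144,190,2): print(r,' ',''.join('%4d'%v for v in g[r,288:350:2]))
f,cx,cy,_,_=cam('wrist');print(f,cx,cy)
E
```

```text
288 290 292 294 296 298 300 302 304 306 308 310 312 314 316 318 320 322 324 326 328 330 332 334 336 338 340 342 344 346 348
144     81  80  83  89  98 107 116 115 116 111 116 115 106 181 206 203 201 134 117 117 120 121 121 118 111 112 112 105 161 174 175
146     76  75  85 112 138 128 122 121 121 115 109 108  95 185 206 206 200 122 117 110 116 118 121 123 121 108 110 104 148 176 176
148     74  89  95 127 193 196 189 189 183 179 177 173 154 172 187 183 175 125 115 115 109 113 112 116 120 119 111 105 143 177 173
150     84 105 114 136 197 197 195 198 196 198 197 197 195 196 195 191 192 192 188 185 176 173 170 158 155 141 117 104 124 175 175
152     99 113 112 142 194 194 196 196 195 196 196 196 196 196 196 195 197 196 198 196 197 196 196 196 198 179 120 109 119 176 177
154    110 111 108 150 197 196 195 196 194 192 196 192 196 195 195 196 194 193 195 195 195 195 198 194 198 170 118 120 112 171 176
156    115 113 108 151 195 193 196 192 159 148 155 158 159 163 163 169 172 174 183 186 192 194 193 192 193 158 119 119 112 172 183
158    115 116 111 160 198 196 197 198 161 133 133 132 135 
[... 1393 characters left out ...]
132 135 208 210 211 210 207 209 209 202 197 200 198 197 194 193 190 189 185 199 209 211 177 123 129 177 186 189 188 185
182    147 150 148 205 210 208 209 210 210 211 204 198 198 199 197 197 197 198 201 199 199 207 213 156 120 164 188 189 189 187 189
184    147 143 153 149 138 141 155 166 172 175 169 175 182 187 191 196 198 196 198 199 200 205 211 153 162 186 190 189 189 187 188
186    171 174 183 187 178 144 118 114 116 117 116 117 117 120 121 127 134 139 145 156 162 173 192 182 187 187 188 188 190 188 190
188    184 186 188 186 187 186 175 164 127 110 108 107 113 104 110 108 108 102 110 118 139 177 189 188 187 186 189 187 187 189 191
363.43135840494665 317.16355516844584 243.90451750132374
```

```bash
python3 - <<'E'
from h import *
im=cv2.imread('pics/wrist3.png');g=cv2.cvtColor(im,cv2.COLOR_BGR2GRAY)
print(list(zip(range(200,236),g[200:236,312:326].mean(1).round())))
a=np.radians(-18);ex=np.array([np.cos(a),np.sin(a),0]);ez=np.array([0,0,1.])
H=np.array([.5060,.1674,.2393])
for th in (26,28,30,32,34):
    t=np.radians(th);k=-np.sin(t)*ex+np.cos(t)*ez;x=np.cos(t)*ex+np.sin(t)*ez
    T=H-.069*k
    print(th,T.round(4),'edge row',proj('wrist',T+.007*x)[0].round(1),'collar',proj('wrist',[T+.02*k+.015*x,T+.026*k+.015*x]).round(1).tolist())
print(proj('wrist',np.array([.540,.155,.179])+.007*x))
E
```

```text
[(200, np.float64(135.0)), (201, np.float64(134.0)), (202, np.float64(136.0)), (203, np.float64(137.0)), (204, np.float64(136.0)), (205, np.float64(133.0)), (206, np.float64(135.0)), (207, np.float64(165.0)), (208, np.float64(181.0)), (209, np.float64(181.0)), (210, np.float64(180.0)), (211, np.float64(180.0)), (212, np.float64(180.0)), (213, np.float64(180.0)), (214, np.float64(181.0)), (215, np.float64(181.0)), (216, np.float64(182.0)), (217, np.float64(181.0)), (218, np.float64(179.0)), (219, np.float64(175.0)), (220, np.float64(176.0)), (221, np.float64(179.0)), (222, np.float64(182.0)), (223, np.float64(184.0)), (224, np.float64(186.0)), (225, np.float64(189.0)), (226, np.float64(197.0)), (227, np.float64(203.0)), (228, np.float64(203.0)), (229, np.float64(200.0)), (230, np.float64(200.0)), (231, np.float64(200.0)), (232, np.float64(200.0)), (233, np.float64(200.0)), (234, np.float64(199.0)), (235, np.float64(200.0))]
26 [0.5348 0.1581 0.1773] edge row [319.  210.4] collar [[319.2, 221.3], [319.2, 228.7]]
28 [0.5368 0.1574 0.1784] edge row [319.  207.4] collar [[319.2, 219.4], [319.2, 227.1]]
30 [0.5388 0.1567 0.1795] edge row [319.  204.3] collar [[319.2, 217.5], [319.3, 225.6]]
32 [0.5408 0.1561 0.1808] edge row [319.  201.4] collar [[319.2, 215.8], [319.3, 224.2]]
34 [0.5427 0.1555 0.1821] edge row [319.  198.4] collar [[319.2, 214.1], [319.3, 222.8]]
[[321.29103349 201.83048845]]
```

Emit:
play_rows --increments "5 -0.5 17 0 1;10 -1 34 0 1;15 -1.5 50 0 1;20.5 -1.6 62 0 1;20.5 -1.6 67.5 0 1;20.5 -1.6 67.5 0 1;22.5 -1.6 71 0 1;24.5 -1.6 74.5 0 1;26 -1.6 77 0 1;27.5 -1.6 79.5 0 1;27.5 -1.6 79.5 0 1" --force 20

```text
t: 10.2
tool_pos: [0.5331, 0.1624, 0.1444]
orientation: [-3.101, 0.491, -0.002]
force: [-10.1, 2.6, 16.8]
opening: 0.0176
gripper_force: 20.0
```

```bash
python3 - <<'E'
from h import *
s=robot.read_state();print(s['force'],s['wrist_torque'])
for c in('wrist','scene','top'):
    im=robot.read_camera(c);cv2.imwrite(f'pics/{c}4.png',im)
    for q in('key_handle','key'):print(c,q,[(np.round(d['centre'],4),round(d['conf'],2)) for d in robot.landmark_of(c,q)[:4] if d['centre'][1]>0])
s=cv2.imread('pics/scene4.png')
a=cv2.resize(s[110:230,400:520],(400,400),interpolation=cv2.INTER_CUBIC)
w=cv2.imread('pics/wrist4.png')[100:300,220:420];w=cv2.resize(w,(400,400),interpolation=cv2.INTER_CUBIC)
cv2.imwrite('pics/crop4.png',np.hstack([a,w]))
E
```

```text
[-10.08105177   2.57051542  16.84416636] [ 0.23453364  1.82605471 -0.09548008]
wrist key_handle [(array([0.5332, 0.1673, 0.1638]), 0.58)]
wrist key [(array([0.5603, 0.1521, 0.1035]), 0.84)]
scene key_handle [(array([0.5313, 0.1635, 0.1681]), 0.57)]
scene key [(array([0.5653, 0.1513, 0.1057]), 0.89)]
top key_handle []
top key [(array([0.5661, 0.1475, 0.1062]), 0.56)]
```

View pics/crop4.png

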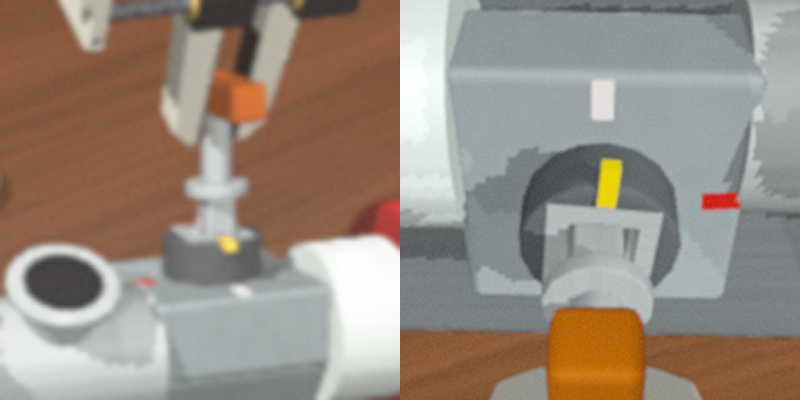

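The bit sits about 3 mm into the chamfer, about 2 mm too far uphill. The pointer shows the screw turned about 7° clockwise relative to the key. I shift downhill, turn and press.

Emit:
play_rows --increments "-1 0 -1.5 0 1;-2 -1 -1 2 1;-2 -2 -0.5 4 1;-1.8 -2.8 0 5 1;-1 -2.8 1 5 1;0 -3.3 3 6 1;1 -3.8 5 7 1;1.5 -3.8 6 7 1;1.5 -3.8 6 7 1"

```text
t: 11.55
tool_pos: [0.5359, 0.1657, 0.1388]
orientation: [-3.065, 0.679, -0.003]
force: [-12.5, 3.2, 19.4]
opening: 0.0179
gripper_force: 20.0
```

```bash
cat >> h.py <<'E'
def tip(th=28,F=np.array([.5605,.1514,.104])):
    s=robot.read_state();M=R.from_rotvec(s['orientation']).as_matrix();t=np.radians(th)
    k=-np.sin(t)*M[:,0]+np.cos(t)*np.array([0,0,1.])
    T=np.array(s['tool_pos'])+[0,0,.019]-.069*k
    print('t %.2f'%s['t'],'tip in screw frame mm',((T-F)@screwframe(0)*1000).round(1),'force',np.round(screwframe(0).T@s['force'],1),'tq',np.round(s['wrist_torque'],2))
E
python3 -c "
from h import *
tip(28);tip(30)"
```

```text
t 11.55 tip in screw frame mm [ 0.2  2.1 -8.3] force [-1.4 -0.8 23.2] tq [ 0.27  1.96 -0.09]
t 11.55 tip in screw frame mm [ 2.6  1.8 -8.4] force [-1.4 -0.8 23.2] tq [ 0.27  1.96 -0.09]
```

Emit:
play_rows --increments "1 0.5 2 0 1;2 1 4 0 1;2.5 1.5 5 2 1;2.5 0.5 5 -2 1;2.5 1 5 0 1"

```text
t: 12.05
tool_pos: [0.5383, 0.1638, 0.1341]
orientation: [-3.065, 0.675, -0.005]
force: [-8.2, 2.4, 18.3]
opening: 0.018
gripper_force: 20.0
```

```bash
python3 - <<'E'
from h import *
tip(28)
for c in('wrist','scene'):
    im=robot.read_camera(c);cv2.imwrite(f'pics/{c}5.png',im)
    for q in('key_handle','key'):print(c,q,[(np.round(d['centre'],4),round(d['conf'],2)) for d in robot.landmark_of(c,q)[:4] if d['centre'][1]>0])
s=cv2.imread('pics/scene5.png')
a=cv2.resize(s[110:230,400:520],(400,400),interpolation=cv2.INTER_CUBIC)
w=cv2.imread('pics/wrist5.png')[60:260,220:420];w=cv2.resize(w,(400,400),interpolation=cv2.INTER_CUBIC)
cv2.imwrite('pics/crop5.png',np.hstack([a,w]))
E
```

```text
t 12.05 tip in screw frame mm [  0.4   1.1 -13.8] force [ 1.7 -0.3 20.1] tq [ 0.48  1.22 -0.01]
wrist key_handle [(array([0.524 , 0.1699, 0.1607]), 0.68)]
wrist key [(array([0.5615, 0.1492, 0.0994]), 0.61)]
scene key_handle [(array([0.5287, 0.1708, 0.1608]), 0.91)]
scene key [(array([0.5618, 0.151 , 0.1054]), 0.68)]
```

View pics/crop5.png

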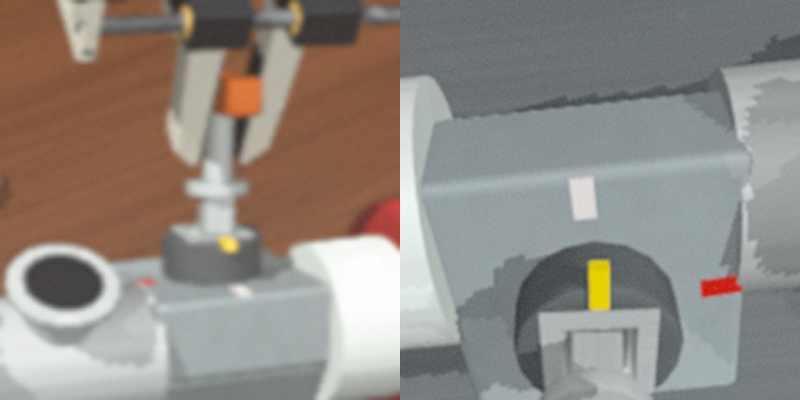

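The right crop shows the bit centred sideways in the mouth and square to it, but resting on the uphill chamfer. The fingers slipped down on the bar. I grip harder, right the key's tilt, and press again.

Emit:
play_rows --increments "-1 0 -2 0 1;-1 0 -2 0 1;0.5 1 -3 -1.5 1;2.5 1.8 -4 -3 1;3.5 1.8 -4 -3 1;3.5 1.8 -3 -3 1;4 1.8 -1 -3 1;4.5 1.8 0.5 -3 1" --force 45

```text
t: 13.15
tool_pos: [0.5396, 0.1612, 0.1338]
orientation: [-3.081, 0.598, 0.002]
force: [-26.7, 5.7, 42.3]
opening: 0.0171
gripper_force: 45.0
```

```bash
cat >> h.py <<'E'
def look(tag,cs=('wrist','scene','top')):
    for c in cs:
        im=robot.read_camera(c);cv2.imwrite(f'pics/{c}{tag}.png',im);r={}
        for q in('key_handle','key'):
            d=[d for d in robot.landmark_of(c,q) if d['centre'][1]>0.05]
            if d:r[q]=np.array(d[0]['centre'])
        for q in r:print(c,q,((r[q]-[.5605,.1514,.104])@screwframe(0)*1000).round(1),end=' ')
        if len(r)==2:
            v=r['key_handle']-r['key'];print('tilt %.1f az %.1f len %.0f'%(np.degrees(np.arctan2(np.hypot(v[0],v[1]),v[2])),np.degrees(np.arctan2(-v[1],-v[0])),np.linalg.norm(v)*1000),end='')
        print()
E
python3 -c "
from h import *
tip(30);look(6)"
```

```text
t 13.15 tip in screw frame mm [  4.5   0.5 -15.3] force [-2.3 -2.8 50.2] tq [ 0.85  4.33 -0.15]
wrist key_handle [-1.4  8.7 67.7] wrist key [ 2.8 -1.3 -1. ] tilt 34.4 az -32.6 len 70
scene key_handle [-2.7  5.4 69.7] scene key [ 2.5  1.  -2.9] tilt 34.2 az -24.2 len 73
top key [ 6.1  1.1 -0.7]
```

Emit:
play_rows --increments "-2 0 -4 0 1;-5 0 -9 0 1;-9 0 -16 0 1;-9 0 -16 0 1;-9 0 -16 0 1"

```text
t: 14.1
tool_pos: [0.5321, 0.1623, 0.1455]
orientation: [3.084, -0.6, 0.0]
force: [0.1, 0.0, -1.6]
opening: 0.0177
gripper_force: 45.0
```

```bash
python3 - <<'E'
from h import *
tip(30);look(7)
w=cv2.imread('pics/wrist7.png')[80:280,220:420]
k=np.array([ -np.sin(np.radians(30)),0,np.cos(np.radians(30))])
s=cv2.imread('pics/scene7.png')
a=cv2.resize(s[90:210,400:520],(400,400),interpolation=cv2.INTER_CUBIC)
cv2.imwrite('pics/crop7.png',np.hstack([a,cv2.resize(w,(400,400),interpolation=cv2.INTER_CUBIC)]))
E
```

```text
t 14.10 tip in screw frame mm [ 3.9 -0.8 -1.3] force [-0.7  0.1 -1.4] tq [0.06 0.   0.04]
wrist key_handle [-5.4  5.6 80.7] wrist key [ 0.3 -4.1 10.9] tilt 35.4 az -31.6 len 71
scene key_handle [-3.1  2.4 81. ] scene key [-0.4 -2.4 10.5] tilt 32.3 az -25.2 len 71
```

View pics/crop7.png

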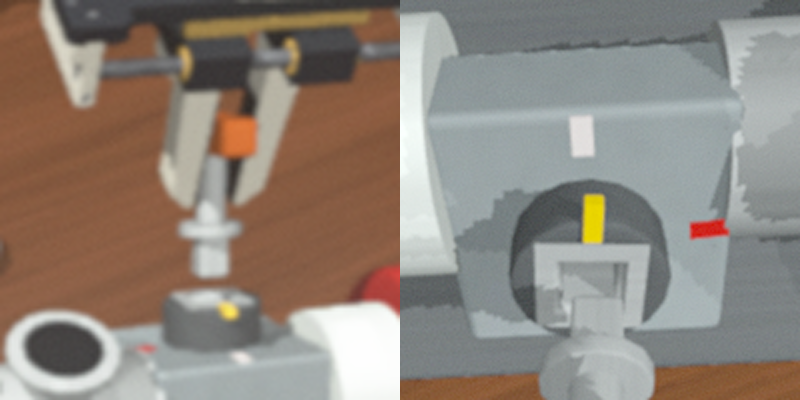

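The right crop shows the bit hovering about 11 mm above the mouth: bit edge at (598,297), socket mouth centred near (593,288). It is slightly to the right and still square to the socket.

```bash
python3 - <<'E'
from h import *
im=cv2.imread('pics/wrist7.png');g=cv2.cvtColor(im,cv2.COLOR_BGR2GRAY)
F0=np.array([.5605,.1514,.104]);S=screwframe(0)
def onplane(uv,d):
    f,cx,cy,M,t=cam('wrist');r=np.array([(uv[0]-cx)/f,(uv[1]-cy)/f,1])@M;o=-M.T@t
    n=S[:,2];return ((o+r*((d-(o-F0)@n)/(r@n))-F0)@S*1000).round(2)
print('cols 300-340 rows 195-245')
print('    ',''.join('%4d'%c for c in range(282,348,2)))
for r in range(196,248,2): print(r,' ',''.join('%4d'%v for v in g[r,282:348:2]))
for d in(9,11,13): print(d,'bit edge',onplane((319,228.5),d/1000))
for uv in((290,201),(345,201),(317,201),(317,211)):print(uv,onplane(uv,0))
E
```

```text
cols 300-340 rows 195-245
      282 284 286 288 290 292 294 296 298 300 302 304 306 308 310 312 314 316 318 320 322 324 326 328 330 332 334 336 338 340 342 344 346
196     77  79  76  79  88  99 107 108 107 109 110 106 107 106  96 190 194 195 194 190 114 110 111 109 108 111 115 114 117 112 109  98 104
198     79  78  84  97 104 109 113 107 108 105 102 107 103 104  96 186 194 194 196 187 114 108 104 105 111 108 107 109 112 114 113 104  98
200     78  80 100 112 106 109 108 108 109 106 105 106 106  94  99 188 196 197 196 186 106  99 103  99  99 101 101 105 104 104 112 112 106
202     79  89 123 172 172 173 171 169 168 166 170 169 170 170 165 180 180 179 178 174 158 161 162 158 159 157 156 160 161 158 160 150 112
204     93 104 125 185 186 185 186 186 184 186 187 187 188 188 186 184 185 184 185 185 185 184 187 187 187 186 186 185 185 184 186 172 113
206    108 105 122 185 185 186 184 185 186 186 186 185 185 187 185 187 186 185 185 184 186 185 185 185 186 186 185 184 184 183 185 168 107
208    108 111 123 185 187 184 182 186 185 186 186 187 184 185 184 187 184 185 186 184 184 186 184 184
[... 2199 characters left out ...]
9 177 179 180 180 179 183 186 187 188 188 188 168 119 160 177
242    176 174 170 156 150 136 160 170 183 185 184 174 157 180 181 177 181 182 178 176 180 180 179 181 185 191 187 185 187 176 177 176 177
244    174 175 175 175 168 138 112 116 119 114 114 114 149 161 162 155 164 181 177 178 180 181 177 181 184 135 127 143 163 161 165 161 158
246    174 176 176 175 176 171 149 133 109 100  96 108 144 157 152 154 152 160 171 170 165 176 179 182 185 123 120 125 124 122 121 123 125
9 bit edge [ 2.24 -1.33  9.  ]
11 bit edge [ 4.16 -1.36 11.  ]
13 bit edge [ 6.07 -1.39 13.  ]
(290, 201) [16.13 13.6   0.  ]
(345, 201) [ 13.38 -16.83  -0.  ]
(317, 201) [14.78 -1.29 -0.  ]
(317, 211) [ 7.48 -0.84 -0.  ]
```

```bash
python3 - <<'E'
from h import *
F0=np.array([.5605,.1514,.104]);S=screwframe(0)
def onplane(uv,d):
    f,cx,cy,M,t=cam('wrist');r=np.array([(uv[0]-cx)/f,(uv[1]-cy)/f,1])@M;o=-M.T@t
    n=S[:,2];return ((o+r*((d-(o-F0)@n)/(r@n))-F0)@S*1000).round(2)
P=[(287,201.3),(345.5,201.3),(292,243.3),(339,243.3),(298.5,210.3),(334,210.3)]
for p in P:print(p,onplane(p,0))
for d in(9,10,11,12):print(d,onplane((307,229.3),d/1e3),onplane((331.5,229.3),d/1e3), 'width')
E
```

```text
(287, 201.3) [16.07 15.27  0.  ]
(345.5, 201.3) [ 13.14 -17.1    0.  ]
(292, 243.3) [-17.45  16.23   0.  ]
(339, 243.3) [-20.3  -12.88  -0.  ]
(298.5, 210.3) [ 8.96  9.59 -0.  ]
(334, 210.3) [  7.12 -10.52  -0.  ]
9 [2.26 5.44 9.  ] [ 0.95 -8.33  9.  ] width
10 [ 3.22  5.38 10.  ] [ 1.92 -8.3  10.  ] width
11 [ 4.18  5.32 11.  ] [ 2.88 -8.26 11.  ] width
12 [ 5.14  5.26 12.  ] [ 3.85 -8.23 12.  ] width
```

```bash
python3 - <<'E'
from h import *
im=cv2.imread('pics/wrist6.png');g=cv2.cvtColor(im,cv2.COLOR_BGR2GRAY)
print('    ',''.join('%4d'%c for c in range(282,352,2)))
for r in range(186,232,2): print(r,' ',''.join('%4d'%v for v in g[r,282:352:2]))
E
```

```text
282 284 286 288 290 292 294 296 298 300 302 304 306 308 310 312 314 316 318 320 322 324 326 328 330 332 334 336 338 340 342 344 346 348 350
186    156 154 155 158 156 154 158 160 160 161 153 135 123 106 101  90  94  91  95  94  96 102 111 120 129 138 151 158 158 155 159 157 158 158 159
188    151 156 156 156 158 159 160 158 152 120  87  80  83  88  85  87  94  88  92  94  95  96  98  97  98  97 106 127 148 158 157 155 159 159 159
190    123 155 151 156 142 142 128 103  84  80  78  78  87  87  90  87  87  91  93  96  95  96  96 101  95  97  98  95 103 125 150 162 161 159 158
192    119 129 123 124 117  96  77  72  75  78  83  83  87  88  87  89  89  90  88  91  92  95  98  97  98 100  99 101 100  97 105 133 155 159 158
194    122 121 120 113  80  71  72  76  73  82  78  74  84  83  86  90  95 134 141 143 140 139 106  99  97  98  97 102 108  99 100  93 119 158 161
196    123 122 115  85  73  80  74  76  74  83  76  73  78  81  87  89 101 177 181 181 181 180 128  95  99 100  99 101 106 100  98 100 101 128 158
198    123 112  79  71  73  77  76  73  79  74  74  79  76  80  81  81  95 176
[... 1720 characters left out ...]
 180 180 179 180 181 183 178 179 180 177 177 177 178 178 179 179 178 181 181 180 179 180 179 179 179 181 182 121
224     94 103 102 119 180 179 181 178 179 181 183 177 180 182 179 181 182 182 181 179 183 176 178 180 180 179 181 181 181 178 176 180 180 174 114
226    102 104 100 118 179 180 180 180 179 181 181 184 182 182 183 179 179 179 179 179 180 179 177 177 178 179 178 180 178 177 178 179 177 169 112
228     99 101 100 107 178 180 179 183 181 176 167 169 176 174 171 160 156 159 157 158 166 167 165 164 159 142 152 161 164 180 181 180 182 167 101
230     99 105  99 107 177 181 176 180 179 177 140 122 139 163 173 171 172 175 173 168 171 171 169 174 170 116 125 117 151 181 181 181 182 158  95
```

Emit:
play_rows --increments "-2 -0.3 1.2 0 1;0 -0.4 4.5 0 1;2 -0.6 8 0 1;4 -0.8 11.5 0 1;5.5 -0.9 14 0 1;6.5 -0.9 15.8 0 1;7.5 -0.9 17.5 0 1;8 -0.9 18.5 0 1;8 -0.9 18.5 0 1" --force 50

```text
t: 15.45
tool_pos: [0.5399, 0.1603, 0.127]
orientation: [-3.084, 0.6, -0.0]
force: [0.9, 1.3, -1.3]
opening: 0.0176
gripper_force: 50.0
```

```bash
cat >> h.py <<'E'
def rows(f,r0,r1,c0=282,c1=352):
    g=cv2.cvtColor(cv2.imread(f),cv2.COLOR_BGR2GRAY)
    print('    ',''.join('%4d'%c for c in range(c0,c1,2)))
    for r in range(r0,r1,2): print(r,' ',''.join('%4d'%v for v in g[r,c0:c1:2]))
E
python3 -c "
from h import *
tip(30);look(8);rows('pics/wrist8.png',210,246)"
```

```text
t 15.45 tip in screw frame mm [  1.6  -0.4 -21.4] force [-0.2  1.5 -1.4] tq [ 0.25 -0.09  0.07]
wrist key_handle [-4.9  3.8 61.4] 
scene key_handle [-4.7  4.8 61.6] scene key [-2.6  0.1 -7.2] tilt 32.0 az -25.3 len 69

      282 284 286 288 290 292 294 296 298 300 302 304 306 308 310 312 314 316 318 320 322 324 326 328 330 332 334 336 338 340 342 344 346 348 350
210     75  73  74  67  72  79  81  76  84  81  85  85  88  84  77  95 178 189 187 186 188 152  97 103  98 101 101  99  99  99  94  97  96  97  98
212     70  71  68  77  75  77  80  79  83  87  94  99 100 101 101  97 178 186 186 187 188 145 104 109 107 108 107 103  95  95  97  97  98  97  95
214     74  72  71  73  77  73  80  80  89  99 103 107 112 108 106 102 186 188 186 187 188 144 106 110 113 115 113 108 102 102  98  96  98  90  93
216     69  70  75  74  77  80  92  98  99 105 107 104 104 102  99  99 188 187 188 186 187 130 101 102 105 107 110 108 109 105 102  98  97  99  97
218     71  72  73  77  87  96 103 107 105 102 101 101 103 104  97 105 185 187 186 187 192 127  98 100 102 100  97 103 107 106 105 111 103  99  94

[... 1210 characters left out ...]
 177 176 153 137 138 146 171 174 170 170 171 168 169 170 171 169 173 167 132 121 123 175 175 176 176 174 116  96
238     96  97 115 178 179 172 182 182 184 146 131 138 150 172 170 171 170 173 168 171 171 171 171 175 168 132 123 134 177 178 176 180 173 111  95
240     73  73  95 142 143 158 180 170 152 108 130 139 143 166 172 172 170 171 170 169 169 168 171 174 169 139 124 139 179 181 180 180 170 102  98
242     73  71  90 136 139 141 139 140 129 115 129 138 138 149 163 171 174 172 168 169 172 171 174 175 171 145 126 143 176 176 177 177 161  95  99
244     70  71  82 136 139 139 139 140 138 116 132 137 140 148 146 151 170 174 169 171 172 173 170 176 173 152 129 154 178 181 178 179 159  94  96
```

The bit dropped in: depth is about 7 mm with no reaction force. I press on.

Emit:
play_rows --increments "1.5 -0.1 2.6 0 1;3 -0.2 5.2 0 1;4.5 -0.3 7.8 0 1;6 -0.4 10.4 0 1;7 -0.4 12 0 1;7 -0.4 12 0 1"

```text
t: 16.5
tool_pos: [0.5465, 0.158, 0.1172]
orientation: [-3.084, 0.6, 0.0]
force: [-9.5, -0.6, 16.2]
opening: 0.0177
gripper_force: 50.0
```

```bash
python3 -c "
from h import *
tip(30);look(9)"
```

```text
t 16.50 tip in screw frame mm [  2.7  -0.5 -33.4] force [ 0.4 -3.6 18.4] tq [-0.02  1.87  0.03]
wrist key [ -3.2  -5.  -20.1] 
scene key_handle [-5.9  3.5 50.1] scene key [ -1.9   1.  -17.5] tilt 33.5 az -22.0 len 68
```

Emit:
play_rows --increments "0 0 0 0 0.1;0 0 0 0 0.1;0 0 0 0 0.1;0 0 -1 0 0.1;-1 0 -15 0 0.1;-2 0 -35 0 0.1;-2 0 -65 0 0.1;-2 0 -95 0 0.1;-2 0 -95 0 0.1"

```text
t: 17.85
tool_pos: [0.5475, 0.1593, 0.2169]
orientation: [-3.08, 0.599, -0.014]
force: [0.2, 0.5, 1.0]
opening: 0.0425
gripper_force: 0.0
```

```bash
python3 - <<'E'
from h import *
go([.5377,.1576,.2]);look(10)
s=cv2.imread('pics/scene10.png')
a=cv2.resize(s[110:230,400:520],(400,400),interpolation=cv2.INTER_CUBIC)
w=cv2.imread('pics/wrist10.png')[80:400,160:480]
cv2.imwrite('pics/crop10.png',np.hstack([a,cv2.resize(w,(400,400),interpolation=cv2.INTER_CUBIC)]))
E
```

```text
az now -22.0 shift [-8.5  5.3 16.8] yaw  q6 2.15 t 17.85 zaxis [ 0.009  0.002 -1.   ]
wrist key_handle [-13.3   3.2  51.4] wrist key [ -1.4  -3.6 -17.4] tilt 40.1 az -26.6 len 70
scene key [  0.    0.1 -16.7] 
top key_handle [-4.2  1.  51. ]
```

View pics/crop10.png

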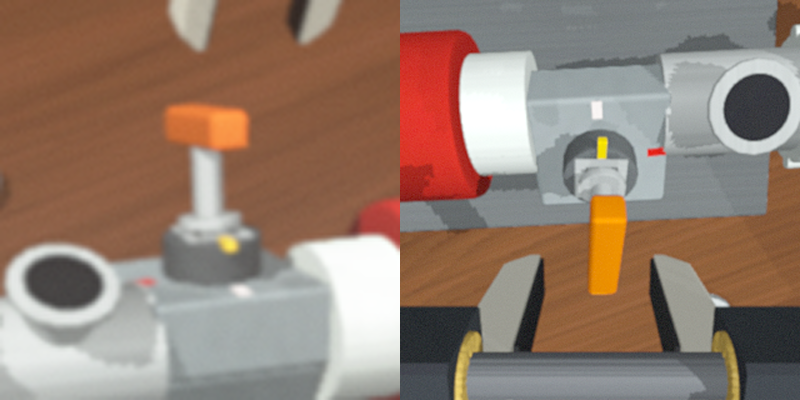

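The left crop shows the key standing in the screw with its collar at or just above the face. The right crop shows the pointer at (602,148), just right of the white mark, and the bar free between the fingers. I regrip the bar at its middle, straighten it and press to be sure it is home.

Emit:
play_rows --increments "-13.5 4 0 0 0.1;-13.5 4 30 0 0.1;-13.5 4 60 0 0.1;-13.5 4 80 0 0.1;-13.5 4 90 0 0.1;-13.5 4 90 0 0.1;-13.5 4 90 0 1;-13.5 4 90 0 1;-13.5 4 90 0 1;-13.5 4 90 0 1;-13.5 4 90 0 1;-13.5 4 90 0 1;-12 4 89 0 1;-10 4 88 0 1;-9.5 4 89 0 1;-8.5 4 91 0 1;-7.5 4 92.5 0 1;-7.5 4 92.5 0 1" --force 45

```text
t: 20.1
tool_pos: [0.5362, 0.1602, 0.1213]
orientation: [-3.08, 0.597, -0.0]
force: [-14.0, 8.5, 27.9]
opening: 0.0178
gripper_force: 45.0
```

```bash
python3 -c "
from h import *
tip(30);look(11)"
```

```text
t 20.10 tip in screw frame mm [ -4.3  -1.5 -24.7] force [ 0.2  3.7 32.1] tq [1.85 2.55 0.21]
wrist key_handle [-6.9  4.2 49.9] wrist key [ -2.   -3.1 -18.7] tilt 34.5 az -28.7 len 69
scene key_handle [-6.2  3.  53.1]
```

Emit:
play_rows --increments "0 0 0.5 3 1;0 0 1 5 1;0.5 0 1 2 1;0.5 0 1 -2 1;0.5 0 1 0 1;0.5 0 1 3 1;0 0 0 3 0.1;0 0 0 3 0.1;0 0 0 3 0.1;0 0 -2 3 0.1;0 0 -30 3 0.1;0 0 -60 3 0.1;0 0 -100 3 0.1;0 0 -100 3 0.1"

```text
t: 21.95
tool_pos: [0.5392, 0.1581, 0.2241]
orientation: [-3.064, 0.68, -0.013]
force: [0.5, 0.7, -0.3]
opening: 0.0421
gripper_force: 0.0
```

```bash
python3 - <<'E'
from h import *
go([.53,.16,.2]);look(12)
for c in('wrist','top','scene'):
    h=cv2.cvtColor(cv2.imread(f'pics/{c}12.png'),cv2.COLOR_BGR2HSV);m=cv2.inRange(h,(5,190,150),(16,255,255))
    n,l,s,cc=cv2.connectedComponentsWithStats(m)
    u=proj(c,[.535,.16,.15])[0]
    for i in range(1,n):
        if s[i,4]>40 and np.linalg.norm(cc[i]-u)<80:print(c,s[i],cc[i].round(1),cv2.minAreaRect(np.argwhere(l==i)[:,::-1].astype(np.float32)))
# expected home handle, for comparison
S=screwframe(0);F=np.array([.5605,.1514,.104])+S@[-.0021,.0004,0]
for c in('wrist','top','scene'):
  for d in(.049,.054):print(c,d,'bar ends',[proj(c,F+S@(R.from_euler('z',-.12).as_matrix()@[x,0,d])).round(0).tolist()[0] for x in(-.04,0,.04)])
E
```

```text
az now -25.0 shift [-9.3  2.3 24. ] yaw  q6 2.20 t 21.95 zaxis [ 0.009  0.002 -1.   ]
wrist key_handle [-7.7  4.1 54.5] wrist key [ -3.2  -1.7 -17.6] tilt 33.9 az -26.3 len 72
scene key_handle [-5.1  2.5 50.3] scene key [ -1.1   2.1 -15.4] tilt 33.5 az -18.6 len 66
top key_handle [ -2.1  -2.2 -18.8] 
wrist [306 223  14  81 130] [308.2 264. ] ((310.13983154296875, 262.635498046875), (11.742022514343262, 80.37427520751953), 4.289153575897217)
wrist 0.049 bar ends [[314.0, 291.0], [314.0, 256.0], [315.0, 212.0]]
wrist 0.054 bar ends [[314.0, 296.0], [315.0, 261.0], [315.0, 217.0]]
top 0.049 bar ends [[174.0, 252.0], [180.0, 233.0], [187.0, 213.0]]
top 0.054 bar ends [[172.0, 253.0], [179.0, 234.0], [186.0, 214.0]]
scene 0.049 bar ends [[456.0, 146.0], [462.0, 150.0], [470.0, 154.0]]
scene 0.054 bar ends [[456.0, 143.0], [462.0, 147.0], [470.0, 151.0]]
```

```bash
cat >> h.py <<'E'
Hc=np.array([.5605,.1514,.104])+screwframe(0)@[-.004,.001,.050]
def fist(psi,L=.030,az=25,gap=0.):
    b=-screwframe(psi)[:,0];P=Hc+L*b
    u=b[:2]/np.hypot(*b[:2]);n=np.array([-u[1],u[0]]) # left of b; clockwise turn moves b to its right
    a=np.radians(az);c=abs(np.cos(a)*n[0]+np.sin(a)*n[1]);s=np.sqrt(1-c*c)
    xy=P[:2]+n*(.009+.0075*c+.0175*s+gap)
    return np.array([*xy,P[2]-.014])
E
python3 - <<'E'
from h import *
print('Hc',Hc)
p=fist(.1,gap=.015);print('start',p,[fist(x).round(3).tolist() for x in(.1,.8,1.6)])
go([*p[:2],.224],25)
E
```

```text
Hc [0.53373805 0.16114695 0.14530127]
start [0.4929829  0.13466004 0.11637621] [[0.499, 0.148, 0.116], [0.507, 0.181, 0.121], [0.519, 0.198, 0.132]]
az now -25.0 shift [-28.8  38.8  -7.5] yaw [-50. 130.] q6 2.20 t 22.40 zaxis [-0.002 -0.    -1.   ]
```

Emit:
play_rows --increments "-8 11 0 -8 1;-15 20 0 -16 1;-22 30 0 -24 1;-29 39 0 -32 1;-29 39 0 -40 1;-29 39 0 -48 1;-29 39 0 -50 1;-29 39 0 -50 1;-29 39 30 -50 1;-29 39 65 -50 1;-29 39 100 -50 1;-29 39 100 -50 1" --force 20

```text
t: 23.6
tool_pos: [0.4892, 0.134, 0.112]
orientation: [-3.067, -0.678, 0.015]
force: [-0.1, 0.3, -0.8]
opening: 0.0008
gripper_force: 0.0
```

```bash
python3 - <<'E'
from h import *
s=robot.read_state();print(s['force'],s['opening'])
for x in np.arange(.1,1.9,.15):print(round(x,2),end=' ');go(fist(x),25)
E
```

```text
[-0.09670097  0.25392489 -0.8079972 ] 0.0008384850947648927
0.1 az now 24.9 shift [15.1 -8.7 -4.4] yaw [-1.000e-01  1.799e+02] q6 1.30 t 23.60 zaxis [-0.01  -0.002 -1.   ]
0.25 az now 24.9 shift [ 17.5 -16.   -4.8] yaw [-1.000e-01  1.799e+02] q6 1.30 t 23.60 zaxis [-0.01  -0.002 -1.   ]
0.4 az now 24.9 shift [ 21.4 -22.7  -5.6] yaw [-1.000e-01  1.799e+02] q6 1.30 t 23.60 zaxis [-0.01  -0.002 -1.   ]
0.55 az now 24.9 shift [ 26.8 -28.4  -6.6] yaw [-1.000e-01  1.799e+02] q6 1.30 t 23.60 zaxis [-0.01  -0.002 -1.   ]
0.7 az now 24.9 shift [ 33.  -32.7  -8. ] yaw [-1.000e-01  1.799e+02] q6 1.30 t 23.60 zaxis [-0.01  -0.002 -1.   ]
0.85 az now 24.9 shift [ 36.4 -35.8  -9.6] yaw [-1.000e-01  1.799e+02] q6 1.30 t 23.60 zaxis [-0.01  -0.002 -1.   ]
1.0 az now 24.9 shift [ 38.7 -38.8 -11.4] yaw [-1.000e-01  1.799e+02] q6 1.30 t 23.60 zaxis [-0.01  -0.002 -1.   ]
1.15 az now 24.9 shift [ 41.7 -41.5 -13.4] yaw [-1.000e-01  1.799e+02] q6 1.30 t 23.60 zaxis [-0.01  -0.002 -1.   ]
1.3 az now 24.9 shift [ 45.3 -43.6 -15.6] yaw [-1.000e-01  1.799e+02] q6 1.30 t 23.60 zaxis [-0.01  -0.002 -1.   ]
1.45 az now 24.9 shift [ 49.3 -45.2 -17.8] yaw [-1.000e-01  1.799e+02] q6 1.30 t 23.60 zaxis [-0.01  -0.002 -1.   ]
1.6 az now 24.9 shift [ 53.6 -45.9 -20.1] yaw [-1.000e-01  1.799e+02] q6 1.30 t 23.60 zaxis [-0.01  -0.002 -1.   ]
1.75 az now 24.9 shift [ 58.2 -45.9 -22.4] yaw [-1.000e-01  1.799e+02] q6 1.30 t 23.60 zaxis [-0.01  -0.002 -1.   ]
```

Emit:
play_rows --increments "8 -2 -4 0 1;15 -8 -4.5 0 1;17 -14 -5 0 1;19.5 -19.5 -5 0 1;21.5 -22.5 -5.5 0 1;24 -25.5 -6 0 1;27 -28.5 -6.5 0 1;30 -30.5 -7 0 1;33 -32.5 -8 0 1;35 -34.5 -9 0 1;36.5 -36 -9.5 0 1;38.5 -39 -11.5 0 1;38.5 -39 -11.5 0 1"

```text
t: 24.9
tool_pos: [0.5114, 0.1867, 0.129]
orientation: [-3.067, -0.68, 0.001]
force: [-3.3, -2.7, 0.3]
opening: 0.0007
gripper_force: 2.0
```

```bash
cat >> h.py <<'E'
def bar(tag):
    look(tag,('top','scene','wrist'))
    S=screwframe(0);F=np.array([.5605,.1514,.104])+S@[-.0021,.0004,.001]
    for c in('top','scene','wrist'):
        im=cv2.imread(f'pics/{c}{tag}.png');h=cv2.cvtColor(im,cv2.COLOR_BGR2HSV);u=proj(c,F+.049*S[:,2])[0]
        m=cv2.inRange(h,(5,190,120),(17,255,255));p=np.argwhere(m)[:,::-1];p=p[np.linalg.norm(p-u,axis=1)<(45 if c!='wrist' else 110)]
        if len(p)>20:print(c,'bar',len(p),p.mean(0).round(1),cv2.minAreaRect(p.astype(np.float32)),'exp',u.round(1))
        q=proj(c,F+.02*S[:,0])[0];m=cv2.inRange(h,(20,150,120),(35,255,255));p=np.argwhere(m)[:,::-1]
        p=p[np.linalg.norm(p-proj(c,F)[0],axis=1)<(18 if c!='wrist' else 50)]
        if len(p)>2:
            e=[proj(c,F+screwframe(x)@[.021,0,-.002])[0] for x in np.arange(0,1.65,.05)]
            print(c,'pointer',len(p),p.mean(0).round(1),'psi~',np.arange(0,1.65,.05)[np.argmin([np.linalg.norm(k-p.mean(0)) for k in e])].round(2),min(np.linalg.norm(k-p.mean(0)) for k in e).round(1))
E
python3 -c "
from h import *
print(robot.read_state()['force']);bar(13)"
```

```text
[-3.28208472 -2.71584025  0.2814633 ]
top key_handle [ 0.3 16.8 51.2] 
scene key_handle [-3.7 13.4 53.4] scene key [ -1.8  -2.3 -13.7] tilt 34.0 az -42.1 len 69
wrist key_handle [-2.1 16.6 50.4] wrist key [ -2.5   0.2 -17.6] tilt 32.4 az -44.0 len 70
top pointer 16 [202.9 215.1] psi~ 0.65 3.6
scene pointer 5 [458.2 183.6] psi~ 0.75 0.7
wrist bar 8477 [387.8 279.8] ((381.83074951171875, 277.92864990234375), (186.46417236328125, 56.293846130371094), 12.362491607666016) exp [395.1 294.8]
wrist pointer 153 [454.4 232.3] psi~ 0.7 1.3
```

Emit:
play_rows --increments "2 -1.5 -1.3 0 1;4 -3 -2.6 0 1;7 -4.5 -4 0 1;10 -5.5 -5.5 0 1;13 -6 -7 0 1;16 -5.5 -8 0 1;18 -5 -8.5 0 1;18 -5 -8.5 0 1"

```text
t: 26.15
tool_pos: [0.5255, 0.1982, 0.1374]
orientation: [3.067, 0.679, -0.002]
force: [-6.1, -2.4, 1.1]
opening: 0.0007
gripper_force: 2.9
```

```bash
python3 -c "
from h import *
print(robot.read_state()['force']);bar(14)"
```

```text
[-6.11010097 -2.41748789  1.07767526]
top key_handle [10.  13.5 55.7] top key [  5.1  -2.4 -17. ] tilt 28.7 az -44.4 len 75
scene key_handle [ 6.7 14.1 50. ] scene key [ -1.5  -1.9 -16.8] tilt 26.4 az -49.2 len 69
wrist key_handle [ 4.5 15.7 53.2] wrist key [ -2.3   1.2 -17.5] tilt 26.9 az -44.1 len 72
top bar 33 [189.3 232.2] ((185.8378448486328, 231.4729766845703), (18.577085494995117, 4.6031718254089355), 9.462322235107422) exp [180.1 233.1]
top pointer 24 [204.7 224.3] psi~ 1.3 1.8
scene pointer 16 [448.5 182. ] psi~ 1.6 2.0
wrist bar 3565 [392.8 287.3] ((396.6871032714844, 304.9078674316406), (186.1766357421875, 48.07870864868164), 40.15599822998047) exp [399.2 321.3]
wrist pointer 183 [448.6 278.9] psi~ 1.35 5.7
```

Emit:
play_rows --increments "2 0 -1 0 1;3.5 1 -1.5 0 1;5 2 -2 0 1;6.5 3 -2.5 0 1;8 4 -3 0 1;8 4 -3 0 1"

```text
t: 27.2
tool_pos: [0.5324, 0.1989, 0.14]
orientation: [-3.065, -0.68, 0.008]
force: [-16.3, 0.8, 5.4]
opening: 0.0002
gripper_force: 7.5
```

```bash
python3 -c "
from h import *
print(robot.read_state()['force']);bar(15)"
```

```text
[-16.28085286   0.80511051   5.36837125]
top key_handle [14.9 10.8 52.5] top key [ -0.7  -3.  -17. ] tilt 20.4 az -51.1 len 73
scene key_handle [ 9.2 12.6 51.2] scene key [ -2.2  -2.7 -15.5] tilt 23.8 az -51.1 len 69
wrist key_handle [ 9.2 16.5 51.9] wrist key [ -2.2  -2.5 -17.8] tilt 25.4 az -55.2 len 73
top bar 131 [186.9 229.9] ((177.34999084472656, 226.9500274658203), (37.31486892700195, 9.803058624267578), 18.434947967529297) exp [180.1 233.1]
top pointer 24 [204.2 226.2] psi~ 1.45 1.4
scene pointer 18 [447.6 181.3] psi~ 1.6 2.8
wrist bar 2037 [375.5 275.8] ((375.6795654296875, 292.0884094238281), (125.4680404663086, 47.124847412109375), 48.01278305053711) exp [392.6 331. ]
wrist pointer 196 [439.  291.4] psi~ 1.45 6.7
```

Emit:
play_rows --increments "-4 -3 0 0 1;-9 -8 0 0 1;-15 -14 0 0 1;-20 -17 -20 0 1;-20 -17 -60 0 1;-20 -17 -95 0 1;-20 -17 -95 0 1;-20 -17 -95 0 1"

```text
t: 28.45
tool_pos: [0.5105, 0.2057, 0.2373]
orientation: [-3.067, -0.68, -0.006]
force: [-0.2, -1.0, -0.8]
opening: 0.0008
gripper_force: 0.0
```

```bash
python3 -c "
from h import *
print(robot.read_state()['force']);bar(16);rows('pics/wrist16.png',250,254)"
```

```text
[-0.24531468 -0.95378259 -0.81417107]
top key_handle [-4.2  4.3 51.7] top key [  2.5  -2.5 -17.5] tilt 35.9 az -27.6 len 70
scene key_handle [-7.2  3.9 53.2] scene key [ -1.2   2.5 -18. ] tilt 34.8 az -20.0 len 72
wrist key_handle [-12.3   2.9  50.5] wrist key [ -1.3   2.8 -19.2] tilt 39.0 az -18.2 len 71
top bar 264 [186.1 237.6] ((182.06971740722656, 235.24932861328125), (37.176631927490234, 10.976943969726562), 21.250505447387695) exp [180.1 233.1]
top pointer 23 [204.1 226.2] psi~ 1.45 1.3
scene pointer 18 [447.6 181.3] psi~ 1.6 2.8
wrist bar 297 [375.3 233.7] ((383.0000305175781, 243.0000457763672), (108.8944320678711, 29.698482513427734), 45.0) exp [389.1 242.1]
wrist pointer 310 [389.8 231.9] psi~ 1.6 29.3
      282 284 286 288 290 292 294 296 298 300 302 304 306 308 310 312 314 316 318 320 322 324 326 328 330 332 334 336 338 340 342 344 346 348 350
250    116 120 121 119 116 121 125 125 124 120 117 116 115 114 116 120 114 118 117 114 119 116 114 112 114 117 114 115 119 117 118 115 113 106 105
252    112 115 119 119 119 121 119 122 124 123 121 118 114 118 113 118 119 120 118 118 117 117 116 117 116 115 113 119 121 118 116 120 119 117 113
```

```bash
python3 -c "
from h import *
go([.531,.165,.172]);go([.531+.0033,.165-.0011,.172-.0061]);go([.531+.0076,.165-.0025,.172-.0139])"
```

```text
az now 25.0 shift [ 2.8 45.5 63. ] yaw  q6 1.42 t 28.90 zaxis [-0.001 -0.    -1.   ]
az now 25.0 shift [ 5.3 47.9 69.1] yaw  q6 1.42 t 28.90 zaxis [-0.001 -0.    -1.   ]
az now 25.0 shift [ 8.6 51.  76.9] yaw  q6 1.42 t 28.90 zaxis [-0.001 -0.    -1.   ]
```

Emit:
play_rows --increments "1 22 0 0 1;3 45.5 10 0 1;3 45.5 40 0 1;3 45.5 60 0 1;4 47 66 0 1;5.5 48 69.5 0 1;6.5 49 72.5 0 1;8 50.5 75.5 0 1;8.5 51 77 0 1;8.5 51 77 0 1"

```text
t: 29.9
tool_pos: [0.5392, 0.1626, 0.1589]
orientation: [3.067, 0.68, 0.001]
force: [-0.5, 0.5, 0.1]
opening: 0.0006
gripper_force: 0.0
```

```bash
python3 -c "
from h import *
s=robot.read_state();print((screwframe(0).T@s['force']).round(1));bar(17)"
```

```text
[-0.5  0.4  0.4]
top key_handle [-3.6  1.2 52.5] top key [  1.7  -1.  -20.2] tilt 34.2 az -21.0 len 73
scene key_handle [-4.   3.4 50.1] scene key [ -1.8  -0.5 -16.7] tilt 32.1 az -24.4 len 67
wrist key_handle [-7.5  6.8 52.6] wrist key [ -3.1  -0.  -19.5] tilt 33.9 az -27.7 len 73
top bar 165 [192.1 239.3] ((191.60000610351562, 238.800048828125), (16.994115829467773, 10.733125686645508), 26.56505012512207) exp [180.1 233.1]
top pointer 24 [204.2 226.2] psi~ 1.45 1.4
scene pointer 18 [447.6 181.3] psi~ 1.6 2.8
wrist bar 2336 [280.2 268.6] ((304.4205322265625, 293.35479736328125), (133.42076110839844, 42.44968032836914), 42.87890625) exp [319.9 297.2]
wrist pointer 158 [374.8 265.7] psi~ 1.5 5.5
```

Emit:
play_rows --increments "0.7 0.7 1.7 0 1;1.5 1.4 3.5 0 1;2.2 2.1 5.2 0 1;2.2 2.1 5.2 0 1"

```text
t: 30.75
tool_pos: [0.5433, 0.1621, 0.157]
orientation: [-3.067, -0.68, -0.007]
force: [-5.5, 0.3, 19.9]
opening: 0.0005
gripper_force: 10.0
```

```bash
python3 -c "
from h import *
s=robot.read_state();S=screwframe(0);print((S.T@s['force']).round(1),((s['tool_pos']-np.array([.5605,.1514,.104]))@S*1000).round(1))"
```

```text
[ 5.3 -1.4 19.9] [ 9.5  4.9 55.7]
```

The contact height (0.157 m under 20 N) matches the bar's top edge with the key fully home (0.158 m). I retreat now.

Emit:
play_rows --increments "-1 -1 -3 0 1;-2 -2 -8 0 1;-2 -2 -40 0 1;-2 -2 -80 0 1;-25 -30 -100 0 1;-50 -60 -100 0 1;-50 -60 -100 0 1;-50 -60 -100 0 1"

```text
t: 31.55
tool_pos: [0.4707, 0.1951, 0.2535]
orientation: [3.067, 0.682, 0.001]
force: [-1.0, -0.4, 0.7]
opening: 0.0003
gripper_force: 0.0
```

```bash
python3 -c "
from h import *
s=robot.read_state();print(s['force'],s['tool_pos']);bar(18)
for q in('jar','cup','disc'):print(q,[np.round(d['centre'],3).tolist() for d in robot.landmark_of('top',q)[:1]])"
```

```text
[-1.01322841 -0.38204038  0.67496054] [0.47073152 0.19511439 0.25348383]
top key_handle [-4.3  0.9 54.4] top key [  5.5   0.1 -18.1] tilt 37.6 az -19.1 len 73
scene key_handle [-7.   1.6 50.6] scene key [ -1.1   2.4 -19.8] tilt 34.8 az -16.9 len 71
wrist key_handle [-7.1  3.8 46.8] wrist key [  0.3  -0.1 -17.5] tilt 36.6 az -23.8 len 65
top bar 171 [192.2 238.6] ((190.6999969482422, 238.10003662109375), (20.124608993530273, 10.28591251373291), 26.56505012512207) exp [180.1 233.1]
top pointer 23 [204.2 226.2] psi~ 1.45 1.3
scene pointer 19 [447.7 181.4] psi~ 1.6 2.7
wrist bar 214 [383.9 180.1] ((389.73651123046875, 187.24964904785156), (105.98908996582031, 29.458396911621094), 46.54815673828125) exp [396.  185.3]
wrist pointer 358 [397.1 178. ] psi~ 1.6 26.3
jar [[0.55, -0.39, -0.001]]
cup [[0.473, -0.259, -0.001]]
disc [[0.375, 0.125, -0.002]]
```

Pointer at about 1.5, key home, bystanders unmoved, robot clear.

```bash
python3 -c "
from plant import robot
print(robot.close_job())"
```

```text
the job is handed in; nothing more can be done
None
```

I handed the job in at about 32 s of the 48 s allowed: by my measurements, the clamp screw is at its stop (about 1.5 rad, pointer at the red mark). The key is fully home and released, leaning a few degrees in the socket; the jar and cup have not moved, and the disc reads 5–9 mm off in y at the last look, near the cameras' error and never touched.

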